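# Lens group poised over the test seat

## Robot

A 6-joint arm with a two-finger parallel gripper is mounted at the origin on a cart in front of the work surface, level with it; the furniture and walls round the work are solid. World frame = base frame: x ahead of the robot, y to its left, z up, the work surface at z = 0. Lengths are in m, angles in degrees, forces in N, time in s.
With the tool pointing down it reaches from about 0.275 to 0.825 m from the base axis. Payload 5.2 kg.
Tool frame: the origin (TCP) lies between the finger pads; the fingertips stand 25 mm ahead of it and the grasp point (between the pads) lies 6 mm ahead of it (r.nose_length is the distance from the TCP to the fingertips, in m); z points along the fingers, y is the line along which they close (so a half turn about z gives the same grasp; the last joint's range is limited). The gripper opens to 93 mm and grips with 3 to 60 N. Pads are 15 mm wide; open, the fingers measure 128 mm over their backs; the gripper's body (75 mm by 188 mm) begins 65 mm behind the grasp point.
Start: joints at [-76.421, 14.817, 87.949, -0, 77.235, -11.62], TCP at [0.234, -0.498, 0.244] pointing down, gripper open.
Joint ranges: [-179.93, 179.93], [-52.35, 119.4], [10.71, 147.94], [-69.91, 249.91], [12.55, 155.21], [-178.61, 178.61]. Speed limits (degrees/s): [147.25, 147.25, 180, 180, 180, 180].

## Interface

Orientations are given as [roll, pitch, yaw] about the fixed x, y, z axes, in that order (R = Rz(yaw) Ry(pitch) Rx(roll)).
In Python, from workcell import r, solver, snapshot gives the robot as it stands. Calls block until the motion is done:
- r.move_pose(position, orientation): joint-space move of the TCP to a pose.
- r.servo_line(position, orientation=None, speed=0.15, force_limit=None): straight line of the TCP; orientation=None keeps the orientation; speed is the mean speed in m/s. With force_limit (N) it stops when the force on the tool has changed by that much, and returns True; else False.
- r.goto_joints(angles): joint-space move.
- r.move_gripper(opening): finger opening in m; the grip force is fixed at half the most; returns when the fingers have stopped.
- r.wait(seconds).
- solver.solve_ik(position, orientation): joint angles nearest the present ones, or None.
- r.observe(): the state.
- snapshot(name): name is "side" or "top" or "wrist"; returns a dict with "color" (384x512x3 uint8, blue, green, red), "fx", "fy", "cx", "cy" (pixels), "cam_to_world" (4x4, takes a point from camera to world coordinates). Camera axes: x right, y up, looking along -z (the intrinsics and any distortion apply to the point x, -y, -z); pixel columns grow to the right and rows downward; lengths in m; the calibration is good to about 2 mm. A picture is of the moment at which its call begins. There is no depth.
A pose or a line that the arm cannot do raises r.Unreachable and nothing moves.
- r.job_done(): hands the job in; it is judged then, once.
The state is a dict: "time_s": time; "q": joint angles; "joint_velocities": joint speeds; "joint_torque": joint torques, N m; "position": TCP position; "tcp_rot": TCP orientation; "ft_force": force on the tool from outside, world axes, zero at the start; "ft_torque": the same for the moment, N m; "opening": finger opening in m; "grasp_force": force on a finger pad.
Only numpy, scipy, OpenCV 4.12 (cv2) and the standard library are available. Lean on these libraries where they do the work, as an engineer would, in place of code of your own. Each camera call takes 0.05 s, during which the arm holds its last target. There are 200 camera calls.

## Task

Get the lens group ready for its test: raise the tester's stiff screen lid by its blue tab until it leans back just past upright, about 105 degrees from closed. Then pick up the lens group, carry it above the height of the bottle over the screw box and the other things, and hold it level about 10 mm above the bright ring of the test seat, centred, its orange ribbon pointing at the white socket, so that I can plug the ribbon in. Finish while still holding it there, hand and arm clear of the tester; the lens group must not touch the tester at any time, and everything else stays where it is.

Things in the scene. Friction and masses are not known exactly. Their poses are not given: they have to be found in the camera images.
- lens_tester: lens test set: a fixed grey instrument like a small laptop, 170 deep (x) x 172 wide (y) mm. Origin: centre of its underside; x points to the rear (hinge side), y to its left, z up. Its black deck, under the lid, is 42 mm above the bench; the front ledge (x -85 to -55) only 21 mm, with keys. The white ribbon socket, 32 mm wide, is on the deck at x -42, y 0, up to 46 mm high.
- seat (a point): centre of the round test seat at the height of the top of its bright aluminium ring, 44 mm above the bench; the ring is 64 mm across and 2 mm proud of the deck, round a recess 55 mm across and 8 mm deep; it lies 12 mm behind the tester's origin. Axes as the tester's; the socket is 54 mm from it along the tester's -x
- lid_hinge (a point): middle of the lid's hinge axis, at x = +75 mm, 52 mm above the bench in the tester's frame; the axis runs along the tester's y
- lid_tab (a point): gripping point of the lid's blue pull tab (18 mm wide along y, 9 thick, 28 mm beyond the lid's edge), 147 mm from the hinge axis in the lid's plane. With the lid shut it stands out level over the front ledge, towards the robot, 52 mm above the bench; pinch it across y from above: it can turn between the fingers as the lid swings
- tester_lid (a joint): angle of the screen lid (172 x 132 x 11 mm) in rad: 0 shut, flat on the base; grows as the front edge rises and swings back; stop at 2.3. 1.83 is 105 degrees. Friction hinge: stays where it is left; moving it takes about 3.5 N at the tab. It starts ajar, between 0.02 and 0.35
- lens_group: black lens group standing on its mount on the blue-green mat (2 mm thick), 27 mm tall, barrel and flange up to 49 mm across, 60 g, with a short orange ribbon that stands out 25 mm at the level of its foot. Origin: on the underside, 12.5 mm from the barrel axis towards the ribbon. The ribbon points along its -y, z up. Grasp the barrel across its x axis, clear of the ribbon
- lens_axis (a point): point of the lens group on its barrel axis, at the underside; axes as the lens group's
- ribbon_end (a point): free end of the orange ribbon, 49.5 mm from the barrel axis
- parts_box: milky screw box with compartments, fixed, 125 x 178 mm, 24 mm high, between lens group and tester; origin at the centre of its underside. Its lid stands open along its far side, to about 135 mm above the bench, 60 to 115 mm behind the origin
- parts_box_lid (a joint): angle of the screw box's lid, rad: stands open at about 2.0; it falls shut if knocked forward
- ipa_bottle: white pump bottle with blue top, 62 mm across, 122 mm tall, loose, between lens group and tester; origin at the centre of its underside
- solder_spool: green spool of solder, 58 x 72 x 38 mm, behind the tester; bystander
- loupe: black loupe, 39 mm across, 28 mm tall; bystander
- lens_cap: black lens cap, 54 mm across, 8 mm high; bystander
- screwdriver_red: red precision screwdriver, 140 x 12 mm, lying near the front edge; bystander
- screwdriver_blue: blue precision screwdriver, 150 x 12 mm, lying near the front edge; bystander
- tweezers_black: black tweezers, 125 x 13 x 10 mm, lying near the front edge; bystander

How it is judged (in metres and radians):
On the way, in this order (a step that is already met when the one before it is completed fails the run):
1. the screen lid has been raised to about 105 degrees (93 to 117) (value of joint tester_lid between 1.62 and 2.04 rad), for 0.3 s.
2. the lens group is carried in the fingers, its underside higher than the bottle's top, past the line of the bottle and screw box (contact force between the fingers and lens_group above 0.5 N and height (world z) of lens_group above 0.12 m and world y of lens_group below 0.3 m), for 0.1 s.
At the end, for the whole second after the job is handed in: Lid at 93 to 117 degrees; lens group held still in the fingers, axis within 6 mm of the seat's centre, underside 4 to 20 mm above the ring, upright within 7 degrees, ribbon towards the socket within 11 degrees; neither lens nor robot touches the tester (all of step 1 and contact force between the fingers and lens_group above 0.5 N and horizontal distance between lens_axis and seat below 0.006 m and z of lens_axis in the frame of lens_tester between 0.048 and 0.064 m and angle between lens_group's own z axis and vertical below 0.12 rad and angle between the y axis of lens_group and the x axis of lens_tester, either way round below 0.2 rad and x of ribbon_end in the frame of lens_tester below -0.02 m and contact force between lens_group and lens_tester below 0.05 N and linear speed of lens_group below 0.02 m/s and contact force between each of the arm, the fingers and lens_tester below 0.5 N); the arm keeps its last pose, push and grip.
It fails at once if the bottle, spool, loupe, lens cap, tweezers or a screwdriver is shifted more than 20 mm (distance of any of ipa_bottle, solder_spool, loupe, lens_cap, screwdriver_red, screwdriver_blue, tweezers_black from where it was at the start of the episode above 0.02 m).
It fails at once if the bottle is tipped (angle between ipa_bottle's own z axis and vertical above 0.3 rad).
It fails at once if the standing lid of the screw box is knocked forward (value of joint parts_box_lid below 1.6 rad).
It fails at once if the lens group touches the lens tester (contact force between lens_group and lens_tester above 0.5 N).
It also fails if it takes over 69 s, if anything falls off the work surface, if the arm or the gripper's body presses on something with over 40 N, if the wrist force passes 120 N, or if a joint passes its speed limit or range.

## Working session

There is one attempt and no reset: what is moved stays moved. The work goes in short steps, each a Python script; the robot and the scene stay as the last script left them, time stands still between calls to the robot, and variables do not carry over. Pictures are saved under pics/ and viewed, at most 10 in all, crops included, and the job is handed in when it is done.

```bash
ls; mkdir -p pics; cat > h.py <<'E'
import numpy as np, cv2
from workcell import r, solver, snapshot
def ray(s,u,v):
    T=np.array(s["cam_to_world"]); d=np.array([(u-s["cx"])/s["fx"],-(v-s["cy"])/s["fy"],-1.])
    return T[:3,3],T[:3,:3]@d
def onz(s,u,v,z):
    o,d=ray(s,u,v); return o+d*(z-o[2])/d[2]
def pix(s,p):
    T=np.array(s["cam_to_world"]); c=T[:3,:3].T@(np.array(p)-T[:3,3]); return s["cx"]+s["fx"]*c[0]/-c[2], s["cy"]-s["fy"]*c[1]/-c[2]
E
python3 - <<'E'
from h import *
for n in("top","side"):
    s=snapshot(n); cv2.imwrite(f"pics/{n}0.png",s["color"]); print(n,[k for k in s],s["fx"],s["fy"],s["cx"],s["cy"],np.round(s["cam_to_world"],3).tolist())
o=r.observe();print(o["tcp_rot"],o["time_s"],r.nose_length)
E
```

```text
pics
top ['color', 'fx', 'fy', 'cx', 'cy', 'cam_to_world'] 400.2205761986288 400.2205761986288 258.6095697051283 194.37079844341605 [[-0.025, 0.993, -0.118, 0.433], [-1.0, -0.025, 0.005, 0.172], [0.002, 0.118, 0.993, 0.999], [0.0, 0.0, 0.0, 1.0]]
side ['color', 'fx', 'fy', 'cx', 'cy', 'cam_to_world'] 346.6582805333559 346.6582805333559 257.5760930337632 192.15455122139156 [[-0.999, -0.03, 0.028, 0.573], [0.04, -0.584, 0.81, 0.871], [-0.008, 0.811, 0.585, 0.553], [0.0, 0.0, 0.0, 1.0]]
[-1.79908664e+02 -1.87856465e-02  2.51991835e+01] 0.1 0.025
```

View pics/top0.png

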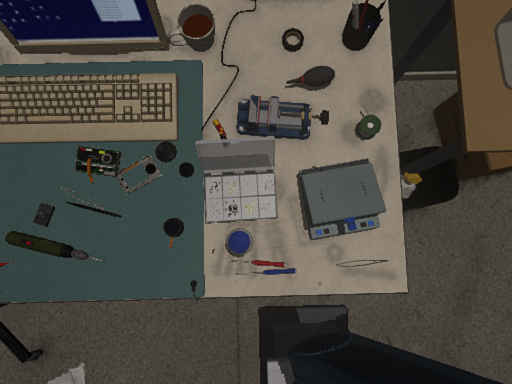

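View pics/side0.png

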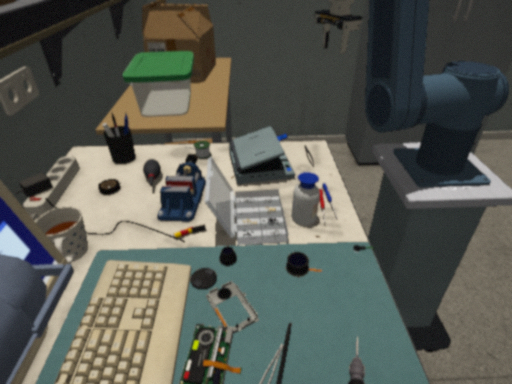

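The top view shows the tester at about (340,198), its blue tab near (351,224), the lens group at (173,227) with its ribbon towards (170,243), and the bottle at (238,242). In the side view the lens is at (297,263), with its ribbon towards (318,269). I'll zoom in on both.

```bash
python3 - <<'E'
from h import *
t=cv2.imread("pics/top0.png"); s=cv2.imread("pics/side0.png")
R=lambda im,x,y,w,h,k:cv2.resize(im[y:y+h,x:x+w],None,fx=k,fy=k,interpolation=cv2.INTER_CUBIC)
a=R(t,290,150,100,100,4);b=R(t,148,205,50,50,8)[:, :400];c=R(s,225,120,80,50,5)[:200];d=R(s,272,240,80,40,5)
c=cv2.resize(c,(400,200));
im=np.vstack([np.hstack([a,b]),np.hstack([c,d])]);cv2.imwrite("pics/crop0.png",im);print(im.shape)
E
```

```text
(600, 800, 3)
```

View pics/crop0.png

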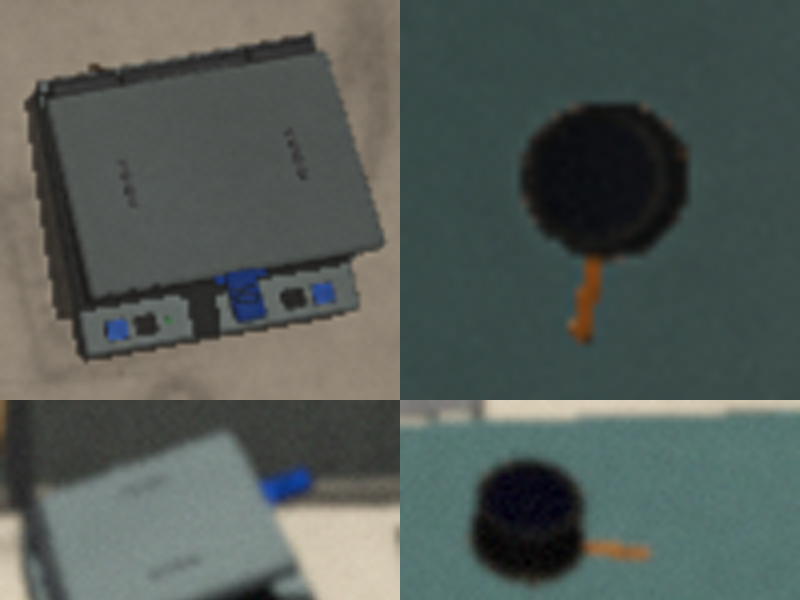

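The crops show the tab centre at top pixel (352,224) and side pixel (282,138), with the lid well ajar. The ledge's front corners are at top (311,239) and (379,227). The lens barrel's top disc is centred near top (172,226), and the ribbon ends at (170.5,247).

```bash
cat >> h.py <<'E'
def tri(obs):
    A=np.zeros((3,3));b=np.zeros(3)
    for s,u,v in obs:
        o,d=ray(s,u,v);d=d/np.linalg.norm(d);P=np.eye(3)-np.outer(d,d);A+=P;b+=P@o
    p=np.linalg.solve(A,b); return p,[np.round(np.array(pix(s,p))-[u,v],1) for s,u,v in obs]
def blob(m,box=None,k=1):
    m=m.astype(np.uint8)
    if box: z=np.zeros_like(m);x0,y0,x1,y1=box;z[y0:y1,x0:x1]=m[y0:y1,x0:x1];m=z
    n,l,st,c=cv2.connectedComponentsWithStats(m)
    return [(c[i],st[i],l==i) for i in sorted(range(1,n),key=lambda i:-st[i,4])[:k]]
def blue(c): 
    h=cv2.cvtColor(c,cv2.COLOR_BGR2HSV); return (h[...,0]>100)&(h[...,0]<130)&(h[...,1]>150)&(h[...,2]>50)
def orange(c):
    h=cv2.cvtColor(c,cv2.COLOR_BGR2HSV); return (h[...,0]>4)&(h[...,0]<22)&(h[...,1]>140)&(h[...,2]>60)
E
python3 - <<'E'
from h import *
t=snapshot("top");s=snapshot("side")
bt=blob(blue(t["color"]),(300,205,390,245),3);bs=blob(blue(s["color"]),(270,130,295,145))
print([(np.round(x[0],1),x[1]) for x in bt+bs])
for b in bt: print("keys on z=.022",np.round(onz(t,*b[0],.022),3))
print("tab",tri([(t,351.7,224),(s,*bs[0][0])]))
print("ledge fr bottom",onz(t,311.2,239.5,.0),onz(t,379.2,227,.0))
hs=[(301,172),(368.5,160)]
for u,v in hs: print("hinge",np.round(onz(t,u,v,.052),3))
ot=blob(orange(t["color"]),(160,230,185,255));os_=blob(orange(s["color"]),(300,255,330,280))
print([(np.round(x[0],1),x[1]) for x in ot+os_])
print("ribbon",np.round(onz(t,*ot[0][0],.004),3),np.round(onz(s,*os_[0][0],.004),3),"end",onz(t,171,247,.004),"lens top",onz(t,172.3,226.5,.029), "foot s",onz(s,297,267,.005))
print("bottle",onz(t,238,243,.12))
E
```

```text
[(array([350.5, 222.7]), array([344, 217,  12,  13,  75], dtype=int32)), (array([370.3, 222.7]), array([368, 221,   5,   5,  19], dtype=int32)), (array([319.1, 232. ]), array([317, 230,   5,   5,  19], dtype=int32)), (array([282.1, 136.4]), array([278, 134,   9,   6,  39], dtype=int32))]
keys on z=.022 [ 0.474 -0.055  0.022]
keys on z=.022 [ 0.473 -0.103  0.022]
keys on z=.022 [0.453 0.023 0.022]
tab (array([ 0.46846425, -0.04084337,  0.09237305]), [array([ 0. , -0.1]), array([0.1, 0. ])])
ledge fr bottom [4.35886098e-01 3.99717393e-02 1.11022302e-16] [ 0.46258208 -0.13060031  0.        ]
hinge [0.597 0.065 0.052]
hinge [ 0.622 -0.099  0.052]
[(array([171. , 241.5]), array([170, 237,   3,  10,  22], dtype=int32)), (array([314.5, 269.5]), array([310, 269,  10,   2,  11], dtype=int32))]
ribbon [0.44  0.387 0.004] [0.441 0.389 0.004] end [0.4261258  0.38662266 0.004     ] lens top [0.4753618  0.37813705 0.029     ] foot s [0.47594199 0.38139479 0.005     ]
bottle [0.4319876  0.21569212 0.12      ]
```

Everything agrees with the given sizes. The tester yaw is about 8.9°, its origin about (0.533,-0.032), the tab radius 146 mm and the lid about 0.28 rad. I'll hover over the tab, then look with the wrist camera.

```bash
python3 - <<'E'
from h import *
for n,p,y in(("tab",(.4685,-.0408,.18),8.9),("end",(.5445,-.03,.08),8.9),("lens",(.476,.379,.031),-9),("lidend",(.644,-.015,.21),8.9)):
    for k in(0,180,-180):
        q=solver.solve_ik(p,[180,0,y+k]); print(n,k,None if q is None else np.round(q))
r.move_gripper(.05)
r.move_pose([.4685,-.0408,.20],[180,0,8.9]); print(r.observe()["time_s"])
s=snapshot("wrist");cv2.imwrite("pics/w1.png",s["color"]);np.save("w1.npy",np.array(s["cam_to_world"]));print(s["fx"],s["cx"],s["cy"],np.round(s["cam_to_world"],3).tolist())
print("pred tab",pix(s,[.4685,-.0408,.0924]))
E
```

```text
tab 0 [-19.  10. 104.  -0.  66.  62.]
tab 180 [ -19.   10.  104.    0.   66. -118.]
tab -180 [ -19.   10.  104.    0.   66. -118.]
end 0 [-15.  24. 100.  -0.  56.  66.]
end 180 [ -15.   24.  100.    0.   56. -114.]
end -180 [ -15.   24.  100.    0.   56. -114.]
lens 0 [ 28.  33.  93.  -0.  54. 127.]
lens 180 [ 28.  33.  93.   0.  54. -53.]
lens -180 [ 28.  33.  93.   0.  54. -53.]
lidend 0 [-11.  26.  77.  -0.  77.  70.]
lidend 180 [ -11.   26.   77.    0.   77. -110.]
lidend -180 [ -11.   26.   77.    0.   77. -110.]
2.925
295.67489682116434 250.5576718237985 192.3301363495093 [[0.153, 0.945, 0.289, 0.548], [-0.988, 0.146, 0.044, -0.028], [-0.0, -0.292, 0.956, 0.34], [0.0, 0.0, 0.0, 1.0]]
pred tab (np.float64(250.56367842242676), np.float64(197.90611203469496))
```

View pics/w1.png

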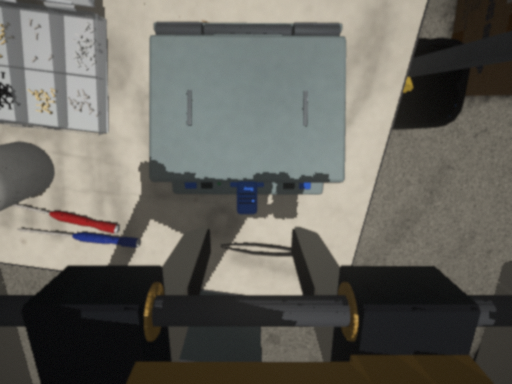

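The wrist view shows the tab at (247,198), 3 px left of the prediction of (250.6,198), so about +2 mm in tester y. The lid edges are square to the image, so the yaw of 8.9° is right. Next I'll pinch the tab and swing the lid.

```bash
cat >> h.py <<'E'
YAW=8.9; c_,s_=np.cos(np.radians(YAW)),np.sin(np.radians(YAW))
RT=np.array([[c_,-s_,0],[s_,c_,0],[0,0,1]]); O=np.array([.533,-.032,0])+RT@[0,.0015,0]
W=lambda x,y,z:O+RT@np.array([x,y,z])
arc=lambda th,rad=.149,up=.015: W(.075-rad*np.cos(th),0,.052+rad*np.sin(th)+up)
E
python3 - <<'E'
from h import *
th=.276
r.servo_line(arc(th,up=.06),[180,0,YAW])
print("hit",r.servo_line(arc(th),speed=.06,force_limit=8))
r.move_gripper(0.0); o=r.observe(); print(o["opening"],o["grasp_force"],o["ft_force"],o["position"])
if .012<o["opening"]<.024:
    for t in np.linspace(th,1.83,13)[1:]:
        r.servo_line(arc(t),speed=.08); o=r.observe(); print(round(t,2),np.round(o["ft_force"],1),round(o["opening"],4),round(o["grasp_force"],1))
    print(o["time_s"])
    for n in("top","side"): s=snapshot(n);cv2.imwrite(f"pics/{n}1.png",s["color"])
    cv2.imwrite("pics/b.png",np.vstack([np.hstack([cv2.imread(f"pics/{n}1.png")[60:300] for n in("top","side")])])[:,112:912])
E
```

```text
hit False
0.017274039212815877 30.01587599515915 [0.68876324 9.02641023 1.22246941] [ 0.46477804 -0.03885316  0.1073881 ]
0.41 [ 0.4  6.9 -0.4] 0.0177 30.0
0.54 [-0.1  6.8  0.9] 0.0174 30.0
0.66 [-1.2  7.8  1.5] 0.018 30.0
0.79 [-1.9  7.9  1.1] 0.0173 30.0
0.92 [-0.7  6.1  0.9] 0.0178 30.0
1.05 [-0.9  6.6 -0.1] 0.0177 30.0
1.18 [-0.7  5.4  0.2] 0.0175 30.0
1.31 [-0.7  6.   0.2] 0.017 30.0
1.44 [-1.   5.   1.6] 0.0176 30.0
1.57 [-0.4  5.5  2.5] 0.0175 30.0
1.7 [0.8 5.1 3.4] 0.0172 30.0
1.83 [1.1 6.  3.7] 0.0168 30.0
9.6667
```

View pics/b.png

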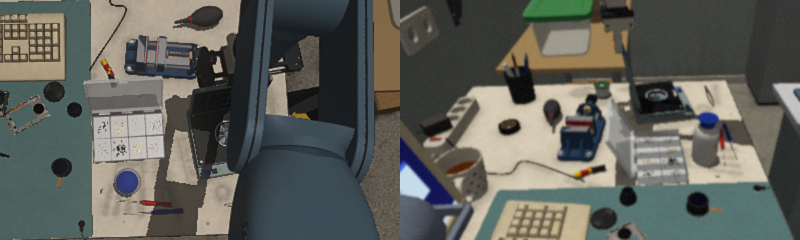

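The lid is upright and the seat is exposed. I'll release the tab, rise clear, and view the seat from a pose with the wrist turned half a turn (camera on the robot side).

```bash
python3 - <<'E'
from h import *
r.move_gripper(.045)
r.servo_line(arc(1.83,up=.12),speed=.15)
r.move_pose(W(-.01,0.0,.31),[180,0,YAW+180])
import pickle
d={n:snapshot(n) for n in("wrist","side")}
r.move_pose(W(.02,.32,.31),[180,0,171]); d["top"]=snapshot("top"); d["w2"]=snapshot("wrist")
pickle.dump(d,open("d.pkl","wb"))
o=r.observe();print(o["time_s"])
for k in d: print(k,"seat pred",np.round(pix(d[k],W(.012,0,.044))),"lens",np.round(pix(d[k],[.4755,.380,.029])),"tab pred",np.round(pix(d[k],arc(1.83,.147,0))))
R=lambda k,x,y,w,h,z:cv2.resize(d[k]["color"][y:y+h,x:x+w],(int(w*z),int(h*z)),interpolation=cv2.INTER_CUBIC)
im=np.zeros((600,800,3),np.uint8);im[:300,:400]=cv2.resize(d["wrist"]["color"],(400,300));im[:300,400:]=cv2.resize(d["w2"]["color"],(400,300));
im[300:,:400]=R("side",220,100,100,75,4);im[300:,400:]=R("top",290,150,100,75,4);cv2.imwrite("pics/c.png",im)
E
```

```text
15.425
wrist seat pred [250. 179.] lens [534. 173.] tab pred [250. 310.]
side seat pred [256. 154.] lens [298. 258.] tab pred [219. 108.]
top seat pred [340. 193.] lens [172. 226.] tab pred [345. 137.]
w2 seat pred [ 44. 224.] lens [312. 132.] tab pred [ -1. 360.]
```

View pics/c.png

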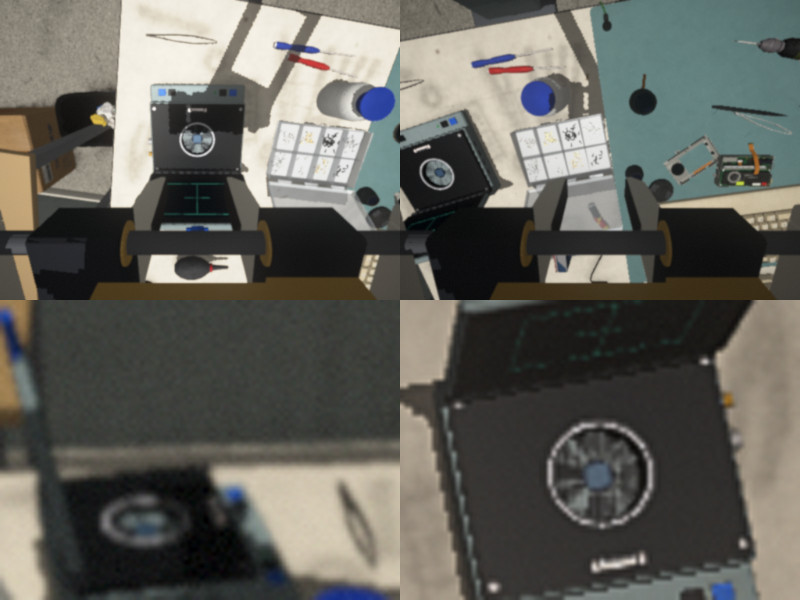

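In the wrist view the ring is at about (252,178), against a prediction of (250,179). In the top view it is at (340,194), against (340,193). The tab in the side view is at (221,105), against (219,108), so the lid is close to 105°. In the second wrist view the lens is at about (311,129). I'll refine these with masks.

```bash
python3 - <<'E'
from h import *
import pickle; d=pickle.load(open("d.pkl","rb"))
def ring(k,c,w):
    s=d[k];g=cv2.cvtColor(s["color"],cv2.COLOR_BGR2GRAY);m=np.zeros_like(g,bool);x,y=c;m[y-w:y+w,x-w:x+w]=g[y-w:y+w,x-w:x+w]>130
    yy,xx=np.nonzero(m);rr=np.hypot(xx-x,yy-y);
    b=blob(m);yy,xx=np.nonzero(b[0][2]);e=cv2.fitEllipse(np.c_[xx,yy].astype(np.float32)[cv2.convexHull(np.c_[xx,yy].astype(np.int32),returnPoints=False)[:,0]]);
    p=onz(s,*e[0],.044);print(k,"ring",np.round(e[0],1),np.round(e[1],1),p.round(4),"diam",np.mean(e[1])/s["fx"]*np.linalg.norm(p-s["cam_to_world"][:3,3] if isinstance(s["cam_to_world"],np.ndarray) else p-np.array(s["cam_to_world"])[:3,3]))
ring("wrist",(252,178),30);ring("top",(340,194),16)
print("seat model",W(.012,0,.044))
# socket
for k,box in(("wrist",(235,130,270,152)),("top",(330,205,355,220))):
    s=d[k];g=cv2.cvtColor(s["color"],cv2.COLOR_BGR2GRAY)>130;b=blob(g,box)[0];print(k,"socket",b[0].round(1),b[1],onz(s,*b[0],.046).round(4),"model",W(-.042,0,.046).round(4))
# lens
for k,c,w in(("w2",(311,129),35),("top",(172,228),20)):
    s=d[k];v=s["color"].max(2);x,y=c
    b=blob(v<45,(x-w,y-w,x+w,y+w))[0];yy,xx=np.nonzero(b[2]);P=np.c_[xx,yy].astype(np.float32);h=cv2.convexHull(P);e=cv2.fitEllipse(h);
    print(k,"lens",np.round(e[0],1),np.round(e[1],1),[onz(s,*e[0],z).round(4) for z in(.01,.02,.029)])
    ob=blob(orange(s["color"]),(x-w,y-w-10,x+w,y+w+10))[0];yy,xx=np.nonzero(ob[2]);L=np.array([onz(s,a,q,.004)[:2] for a,q in zip(xx,yy)]);
    f=cv2.fitLine(L.astype(np.float32)*1000,cv2.DIST_L2,0,.01,.01).ravel();print(" ribbon",ob[1],L.mean(0).round(4),L.min(0).round(4),L.max(0).round(4),"ang",np.degrees(np.arctan2(f[1],f[0])))
    for z in (.015,): a=onz(s,*e[0],z)[:2]; v2=L.mean(0)-a; print(" axis->ribbon ang",np.degrees(np.arctan2(v2[1],v2[0])),np.linalg.norm(v2))
E
```

```text
wrist ring [251.9 179.5] [42.1 45.8] [ 0.5444 -0.026   0.044 ] diam 0.06234420808143
top ring [333.  184.5] [ 4.2 12.2] [ 0.5661 -0.0121  0.044 ] diam 0.020099281102003836
seat model [ 0.54462345 -0.02866154  0.044     ]
wrist socket [241.6 140.6] [240 138   4   6  21] [ 0.4924 -0.0484  0.046 ] model [ 0.4913 -0.037   0.046 ]
top socket [342.6 215.6] [338 214  11   4  20] [ 0.4906 -0.0312  0.046 ] model [ 0.4913 -0.037   0.046 ]
w2 lens [310.5 129.8] [31.4 32.9] [array([0.4738, 0.3814, 0.01  ]), array([0.4726, 0.3796, 0.02  ]), array([0.4716, 0.3779, 0.029 ])]Traceback (most recent call last):
  File "<stdin>", line 18, in <module>
IndexError: list index out of range
```

```bash
python3 - <<'E'
from h import *
r.move_gripper(.093)
r.move_pose([.474,.380,.16],[180,0,171])
s=snapshot("wrist"); cv2.imwrite("pics/w3.png",s["color"]); np.savez("w3.npz",c=s["color"],T=s["cam_to_world"])
print(np.round(pix(s,[.474,.380,.029])), np.round(pix(s,[.4255,.388,.004])),r.observe()["time_s"])
x,y=map(int,pix(s,[.474,.380,.029]));v=s["color"].max(2);print(x,y,v[y,x-60:x+60:6])
h=cv2.cvtColor(s["color"],cv2.COLOR_BGR2HSV);u,w=map(int,pix(s,[.44,.3855,.004]));print(h[w-4:w+5:4,u-8:u+9:4].tolist())
E
```

```text
[250. 191.] [250. 136.] 17.1333
249 190 [126 123 122 123 122 120 121  31  26  22  24  23  24  23  63 122 122 121
 121 121]
[[[88, 61, 122], [89, 54, 122], [84, 47, 108], [15, 139, 66], [87, 57, 120]], [[87, 60, 124], [88, 58, 123], [84, 45, 108], [14, 147, 66], [87, 55, 120]], [[89, 55, 120], [86, 58, 123], [83, 48, 106], [13, 135, 68], [88, 55, 120]]]
```

View pics/w3.png

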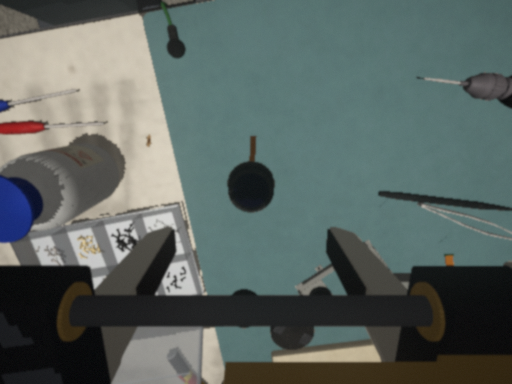

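The wrist view shows the barrel at (251,187) and the ribbon vertical at column 253, rows 137–160. I'll compute the lens pose and pick it up.

```bash
python3 - <<'E'
from h import *
s=snapshot("wrist");v=s["color"].max(2)
b=blob(v<60,(215,155,290,220))[0];yy,xx=np.nonzero(b[2]);e=cv2.fitEllipse(cv2.convexHull(np.c_[xx,yy].astype(np.float32)))
h=cv2.cvtColor(s["color"],cv2.COLOR_BGR2HSV);ob=blob((h[...,0]<22)&(h[...,1]>100),(235,125,270,170))[0]
yy,xx=np.nonzero(ob[2]);L=np.array([onz(s,a,q,.004)[:2] for a,q in zip(xx,yy)])
f=cv2.fitLine((L*1000).astype(np.float32),cv2.DIST_L2,0,.01,.01).ravel()
A=onz(s,*e[0],.018)
v2=L.mean(0)-A[:2]
print(np.round(e[0],1),np.round(e[1],1),A,ob[1],L.min(0),L.max(0),"line",np.degrees(np.arctan2(f[1],f[0])),"a->r",np.degrees(np.arctan2(v2[1],v2[0])),np.linalg.norm(v2))
s=snapshot("side");os_=blob(orange(s["color"]),(300,255,330,280))[0];g=s["color"].max(2);print("side rib",onz(s,*os_[0],.004))
E
```

```text
[250.4 184.9] [46.4 49.9] [0.47245184 0.38101245 0.018     ] [250 136   5  24  91] [0.426641   0.38430635] [0.44966748 0.39190213] line -12.733418 a->r 168.15425504574287 0.03515548718711979Traceback (most recent call last):
  File "<stdin>", line 10, in <module>
IndexError: list index out of range
```

```bash
python3 - <<'E'
from h import *
P=[.474,.3808]
r.servo_line([*P,.10],[180,0,168.5])
print(r.servo_line([*P,.030],speed=.06,force_limit=8), r.observe()["position"])
r.move_gripper(0.0);o=r.observe();print(o["opening"],o["grasp_force"],o["ft_force"])
if .03<o["opening"]<.055:
    r.servo_line([*P,.060],speed=.06)
    r.servo_line([*P,.24],speed=.2);o=r.observe();print(o["opening"],o["ft_force"],o["time_s"])
    s=snapshot("wrist");t=snapshot("side");cv2.imwrite("pics/e.png",np.hstack([cv2.resize(s["color"],(400,300)),cv2.resize(t["color"][130:310,200:440],(400,300))]))
E
```

```text
False [0.47433543 0.38099662 0.03046924]
0.04657132177077038 29.938632084522396 [-0.74864768 -0.49185918 -0.65391012]
0.046700704558890985 [-0.9387031   0.02747541 -0.83651145] 21.6
```

View pics/e.png

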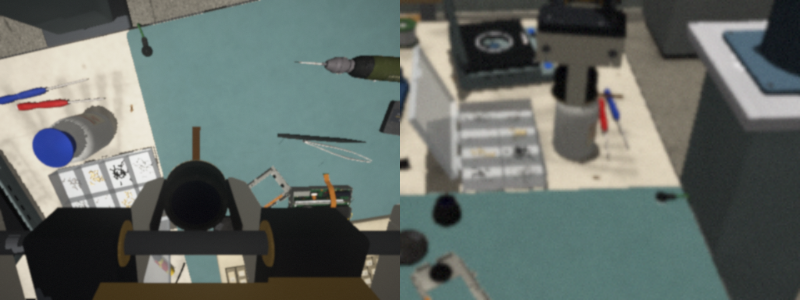

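The lens is held, with the ribbon straight up in the wrist view at about (251,180). I'll measure the lens pose in the hand and refine the seat from the stored pictures.

```bash
python3 - <<'E'
from h import *
import pickle; d=pickle.load(open("d.pkl","rb"))
for k,(x,y),w,t in(("top",(340,194),16,(110,120,140)),("wrist",(252,178),30,(110,130)),("side",(256,150),14,(90,110)),("w2",(46,222),30,(110,130))):
    s=d[k];g=cv2.cvtColor(s["color"],cv2.COLOR_BGR2GRAY)
    for th in t:
        b=[q for q in blob(g>th,(x-w,y-w,x+w,y+w),1)][0];yy,xx=np.nonzero(b[2]);h=cv2.convexHull(np.c_[xx,yy].astype(np.float32))
        if len(h)>5: e=cv2.fitEllipse(h);print(k,th,np.round(e[0],1),np.round(e[1],1),onz(s,*e[0],.044).round(4))
print("model",W(.012,0,.044))
# deck yaw from hinge line in wrist picture and pin features: ledge keys
s=d["wrist"];bb=blob(blue(s["color"]),(190,100,315,135),2)
K=[onz(s,*b[0],.022) for b in bb];print("keys",[b[0].round(1) for b in bb],np.round(K,4));v=K[0]-K[1];print("yaw",np.degrees(np.arctan2(v[1],v[0]))%180-90,"mid in model",(RT.T@((K[0]+K[1])/2-O)).round(4))
# lens in hand
s=snapshot("wrist");o=r.observe();h=cv2.cvtColor(s["color"],cv2.COLOR_BGR2HSV)
ob=blob((h[...,0]<22)&(h[...,1]>100),(225,140,280,215))[0];yy,xx=np.nonzero(ob[2]);zu=o["position"][2]-.028+.002
L=np.array([onz(s,a,q,zu)[:2] for a,q in zip(xx,yy)])-np.array(o["position"])[:2]
a=np.radians(o["tcp_rot"][2]);Rz=np.array([[np.cos(a),-np.sin(a)],[np.sin(a),np.cos(a)]]);L=L@Rz
f=cv2.fitLine((L*1000).astype(np.float32),cv2.DIST_L2,0,.01,.01).ravel()
print("ribbon in tool",ob[1],L.min(0),L.max(0),"ang",np.degrees(np.arctan2(f[1],f[0])),o["tcp_rot"])
E
```

```text
wrist 110 [252.2 179.9] [41.  46.9] [ 0.545  -0.0255  0.044 ]
wrist 130 [251.9 179.5] [42.1 45.8] [ 0.5444 -0.026   0.044 ]
side 90 [255.4 137.5] [ 2.9 37.4] [ 0.5439 -0.1339  0.044 ]
w2 110 [ 46.8 222.4] [37.1 46.6] [ 0.5423 -0.024   0.044 ]
w2 130 [ 46.8 222.4] [36.5 45.8] [ 0.5423 -0.024   0.044 ]
model [ 0.54462345 -0.02866154  0.044     ]
keys [array([299. , 119.5]), array([296., 117.])] [[0.4538 0.027  0.022 ]
 [0.4511 0.0222 0.022 ]]
yaw -29.134662131972696 mid in model [-0.0708  0.0669  0.022 ]
ribbon in tool [247 163   9  42 335] [ 0.02473288 -0.00272437] [0.04942768 0.0019432 ] ang -0.15156287 [-1.79890158e+02 -1.30399945e-01  1.68496515e+02]
```

The lens sits centred in the hand, with its axis at the TCP and the ribbon at 0°. The wrist camera gives the seat at about (0.5442,-0.0257). I'll carry the lens over and check from a hover.

```bash
python3 - <<'E'
from h import *
S=[.5442,-.0257]
r.servo_line([*S,.24],[180,0,188.9],speed=.15)
r.servo_line([*S,.13],speed=.08)
o=r.observe();print(o["position"],o["tcp_rot"],o["time_s"],o["opening"],o["grasp_force"])
s=snapshot("wrist");t=snapshot("top");u=snapshot("side")
print("seat px",pix(s,[*S,.044]),"socket",pix(s,np.r_[S,.046]-RT@[.054,0,0]))
im=np.hstack([cv2.resize(s["color"][90:290,150:350],(400,400),interpolation=2),cv2.resize(u["color"][80:200,200:320],(400,400),interpolation=2)])
cv2.imwrite("pics/f.png",im)
E
```

```text
[ 0.54457932 -0.0257787   0.13055281] [-1.79973556e+02  5.78599321e-02 -1.71096146e+02] 26.175 0.046626687244929896 29.925781257916242
seat px (np.float64(250.00896448313486), np.float64(207.33347773912715)) socket (np.float64(249.89854263027203), np.float64(140.7942505441167))
```

View pics/f.png

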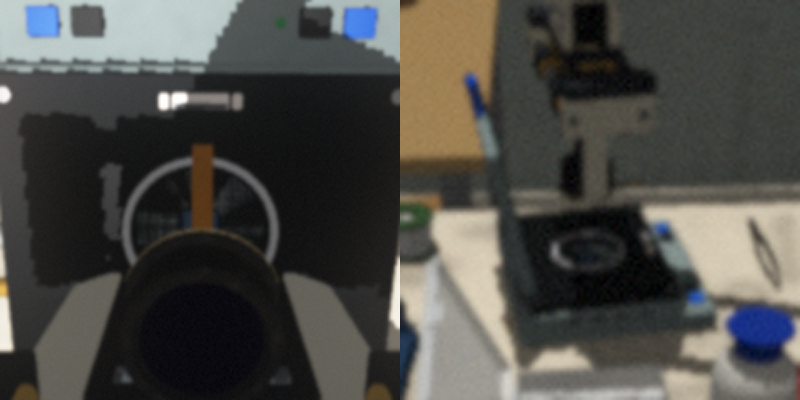

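In the wrist crop the ring is centred at column 201, the ribbon at 203 and the socket at 200. The socket row is 140.5, against a prediction of 140.8, so the lens is centred within about 1 mm and square. The lid leans back just past upright, clear of the hand. Next I'll descend to 10 mm above the ring.

```bash
python3 - <<'E'
from h import *
hit=r.servo_line([.5442,-.0257,.0825],speed=.04,force_limit=6); r.wait(.5)
o=r.observe();print(hit,o["position"],o["tcp_rot"],np.round(o["ft_force"],2),o["grasp_force"],o["time_s"],np.abs(o["joint_velocities"]).max())
s=snapshot("wrist");u=snapshot("side")
cv2.imwrite("pics/g.png",np.hstack([cv2.resize(s["color"][90:290,150:350],(400,400),interpolation=2),cv2.resize(u["color"][80:200,200:320],(400,400),interpolation=2)]))
E
```

```text
False [ 0.54420626 -0.02571219  0.08251986] [-1.79998547e+02  1.55853696e-03 -1.71100610e+02] [-0.03  0.01 -0.52] 29.92603733422584 28.1583 0.04713485456005031
```

View pics/g.png

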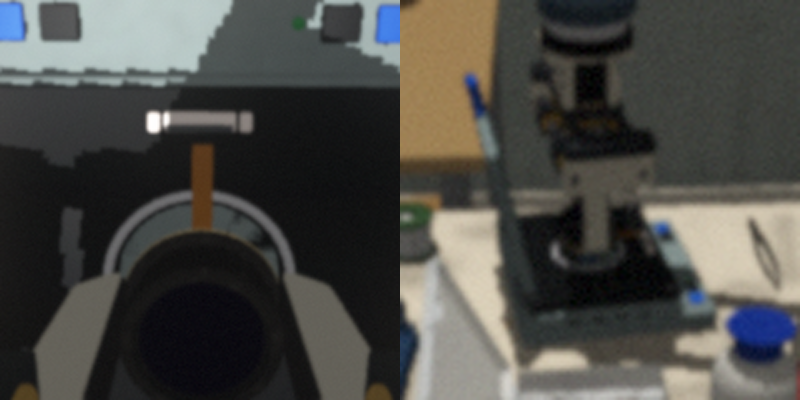

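The lens is centred over the ring (ring at column 200, ribbon at 202 in the crop). The ribbon points at the socket, nothing is touching and the lid is clear, so I'm handing in.

```bash
python3 -c "
from h import *
print(r.job_done())"
```

```text
the job is handed in; nothing more can be done
None
```

I handed the job in with the lid at about 105° and the lens group held level about 10 mm above the seat ring, centred to about 1 mm by the wrist camera, its ribbon pointing at the socket; no contact with the tester showed in the pictures or force readings, and the hand-in call gave no verdict.

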